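Empty the tilting barrel tumbler and cap it again

TASK

Unscrew the black cap from the tilting barrel and set it aside, then tip the barrel over with its red crank handle so that all three shell tiles fall into the catch tray under it. Turn the barrel back upright and screw the cap fully home again, leaving the tiles in the tray and the cup, tape roll and marker where they are.

Things in the scene. Friction and masses are not known exactly. Their poses are not given: they have to be found in the camera images.
- stand: Fixed stand: light-wood rimmed tray with two grey ears carrying the blue barrel. Origin on the bench below the barrel; at yaw 0 x points away from the robot, y left, z up. Ears at x = -46 and +46 mm, 40 mm wide, tops at z = 138 mm. The bench to its right (y below -55 mm) is free for 15 cm. A shelf hangs 0.39 m above the bench from world x = 0.61 on: keep the wrist in front of it.
- tray_floor (a point): On the floor of the catch tray, 70 mm left of the stand's origin and 6 mm above the bench. In the stand's frame the tray spans x -65 to +65 mm, y -55 to +145 mm; its walls are 4 mm thick and 30 mm high.
- pivot (a point): Middle of the barrel's tilt axis, fixed on the stand, 118 mm above the bench; the axis runs along the stand's x.
- barrel (a joint): Tilt of the barrel in rad: 0 is upright (a stop); it grows as the mouth tips to the stand's +y (left, over the tray), up to a stop at 2.5, mouth steeply down. It stays where it is left (friction 0.4 Nm). The tiles slide out somewhere beyond 1.8 rad; they may need a short rocking at full tilt.
- mouth (a point): Centre of the barrel's open rim, 78 mm from the pivot along the barrel's axis; turns with the barrel (z out of the mouth, x as the stand's). Barrel 60 mm across, straight bore 42 mm, closed bottom 60 mm below the pivot. Neck 46 mm across, 34 mm long, with a coarse two-start right-hand thread 53 mm across.
- crank_grip (a point): Middle of the red crank handle: round bar 14 mm thick, 50 mm long, parallel to the tilt axis, 60 mm from it, 83 mm from the barrel's middle on the robot's side (web ends 64 mm from it). At tilt 0 it is 70 degrees right of straight up about the pivot, at full tilt 73 degrees left. Grip or cage it from above across the bar and follow the arc; the bar turns between the fingers.
- cap: Loose black screw cap, ribbed, white line on top along its x: 62 mm across, 31 mm high, 26 mm deep inside, about 60 g. Origin: centre of its open underside, z up. At the start it is screwed home: origin 26 mm below the mouth's rim, x along the stand's x. It stands well on the bench, open side down.
- cap_top (a point): Centre of the cap's top face, 31 mm above the cap's origin. Anticlockwise from above loosens; it lifts off after about 2.6 rad (0.4 turn), rising 15 mm a turn; clockwise closes, tightening and stopping 0.1 to 0.4 rad past its starting yaw. It goes on at either of two yaws half a turn apart. Play about 1 mm. Set on unturned, it rests some 5 to 10 mm above home.
- tile_a: Brown coconut-shell tile, 28 x 28 x 6 mm, 12 g, at the start at the bottom of the barrel. Origin: centre of its underside.
- tile_b: Brown coconut-shell tile, 26 x 26 x 5 mm, 12 g, at the start in the barrel. Origin: centre of its underside.
- tile_c: Brown coconut-shell tile, 25 x 26 x 5 mm, 12 g, at the start in the barrel. Origin: centre of its underside.
- tape_roll: Bystander: cream roll of tape lying flat, 90 mm across, 20 mm high; to the right of the stand; origin at its underside.
- cup: Bystander: small white cup, 72 mm across, 52 mm high, to the right of the stand; origin at its underside.
- marker: Bystander: black marker pen, 133 x 60 x 12 mm as it lies, left of the tray; origin at its underside.

How it is judged:
By the outcome, as a careful person would: the job done as asked, in the order asked, and still so for the second after the job is handed in, with the robot touching nothing.
It also fails if it takes over 72 s, if anything falls off the work surface, if the arm or the gripper's body presses on something with over 40 N, if the wrist force passes 120 N, or if a joint passes its speed limit or range.

ROBOT

A 6-joint arm with a two-finger parallel gripper is mounted at the origin on a cart in front of the work surface, level with it; the furniture and walls round the work are solid. World frame = base frame: x ahead of the robot, y to its left, z up, the work surface at z = 0. Lengths are in mm, angles in rad, forces in N, time in s.
With the tool pointing down it reaches from about 300 to 775 mm from the base axis. Payload 14.6 kg.
Tool frame: the origin (TCP) lies at the very end of the fingers, on their centre line; the grasp point (between the pads) lies 19 mm behind it; z points along the fingers, y is the line along which they close (so a half turn about z gives the same grasp; the last joint's range is limited). The gripper opens to 94 mm and grips with 3 to 60 N. Pads are 16 mm wide; open, the fingers measure 119 mm over their backs; the gripper's body (75 mm by 177 mm) begins 78 mm behind the grasp point.
Start: joints at [-1.2, 0.3, 1.521, -0, 1.321, -0.067], TCP at [233.163, -498.121, 205.446] pointing down, gripper open.
Joint ranges: [-3.03, 3.03], [-0.79, 2.21], [0.23, 2.52], [-1.04, 4.18], [0, 3.07], [-2.55, 2.55]. Speed limits (rad/s): [2.22, 2.22, 2.57, 3.14, 3.14, 3.14].

INTERFACE

Orientations are given as [roll, pitch, yaw] about the fixed x, y, z axes, in that order (R = Rz(yaw) Ry(pitch) Rx(roll)).
In Python, from cell import manip, camera, get_calibration gives the robot as it stands. The module is installed in compiled form; this text tells all that it offers.
- The arm moves only by the tool jog_arm, never from a script. Its argument "plan" is one flat list of numbers, 6 for each row, row after row: the shift along the world's x, y, z in m, then the turn, a rotation vector about the world's x, y, z in degrees. A call has 1 to 20 rows; each row is the pose to reach, as a shift and turn from the pose commanded when the call began; what a row does not reach only later rows make up. A row lasts 1/10 s, in which the tool goes at most 50 mm and 8.59 degrees, less where a joint would pass 70% of its speed; a pose out of reach is approached as far as the arm can. A call with a gripper value outside its range is refused whole. "claw" is the finger opening in m, from 0 to 0.094, set as the call begins (left out, the last holds). The fingers move at their own pace and stop on an object; "force" is the grip in N (left out, the last holds). Time passes only in rows, so rows that repeat a pose let the fingers close. It gives the time, the measured TCP pose, the force, the opening and the grip force at its end, in the units of the state.
- manip.read_state(): the state, without advancing time (a new reading comes with each control period).
- camera(name): name is "scene" or "top"; returns (picture, depth): 384x512x3 uint8, red, green, blue; 384x512 float32, mm along the optical axis (not along the pixel's ray), 0 where there is no reading.
- get_calibration(name): a dict with "fx", "fy", "cx", "cy" (pixels), "k1" (the pictures are not rectified: a ray, as slopes to the right and down, at radius r is drawn at 1 + k1 r^2 times it, then the intrinsics apply), "origin" and "attitude" of the camera in the world. Camera axes: x right, y down, z forward; pixel columns grow to the right and rows downward; lengths in mm; the calibration is good to about 2 mm. A picture is of the moment at which its call begins. get_calibration takes no time and is no camera call.
- manip.sign_off(): hands the job in; it is judged then, once.
The state is a dict: "clock": time; "joints": joint angles; "qd": joint speeds; "effort": joint torques, N m; "eef_pos": TCP position; "eef_rot": TCP orientation; "wrist_force": force on the tool from outside, world axes, zero at the start; "moment": the same for the moment, N m; "finger_gap": finger opening in mm; "finger_force": force on a finger pad.
Only numpy, scipy, OpenCV 4.12 (cv2) and the standard library are available. Lean on these libraries where they do the work, as an engineer would, in place of code of your own. Each camera call takes 0.05 s, during which the arm holds its last target. There are 200 camera calls.

## Working session

There is one attempt and no reset: what is moved stays moved. The work goes in short steps, Python scripts to look and compute and a tool call to move; the robot and the scene stay as the last step left them, time stands still between calls to the robot, and variables do not carry over. Pictures are saved under pics/ and viewed, at most 10 in all, crops included, and the job is handed in when it is done.

Besides the shell and the picture viewer there is one more tool, called after "Call:" as name(argument=value, ...) on one line, values as JSON. jog_arm: Moves the arm, as the interface text tells. Its arguments: {"type":"object","properties":{"plan":{"type":"array"},"claw":{"type":"number"},"force":{"type":"number"}},"required":["plan"]}

```bash
mkdir -p pics; cat > h.py <<'E'
import numpy as np, cv2
from cell import manip, camera, get_calibration
from scipy.spatial.transform import Rotation as R
def snap(n,f=None):
    p,d=camera(n); 
    if f: cv2.imwrite(f'pics/{f}.png',p[:,:,::-1]); np.save(f'pics/{f}.npy',d)
    return p,d
E
python3 - <<'E'
from h import *
print(manip.read_state())
for n in('scene','top'):
    print(get_calibration(n)); snap(n,n)
a=np.vstack([cv2.imread('pics/scene.png'),cv2.imread('pics/top.png')])
E
```

```text
{'clock': 0.0, 'joints': array([-1.19957237e+00,  3.00490507e-01,  1.52158012e+00, -2.39657970e-06,
        1.32071908e+00, -6.65912119e-02]), 'qd': array([-1.34233711e-04, -1.09037237e-03, -6.44348864e-04, -6.67902476e-05,
       -1.00722862e-03,  1.79212508e-03]), 'effort': array([ 5.19327496e-04, -5.31811953e+01, -3.52741134e+01,  7.08593940e-02,
        2.43858341e-02, -8.56647557e-05]), 'eef_pos': array([ 233.08256138, -497.8729623 ,  204.87609989]), 'eef_rot': array([-3.14039810e+00, -7.73379433e-05,  4.37815718e-01]), 'wrist_force': array([-0.59906853,  0.13770516, -0.53741309]), 'moment': array([ 0.04785351,  0.01375312, -0.01233603]), 'finger_force': 0.0, 'finger_gap': 93.84087610605056}
{'fx': 370.9403845232587, 'fy': 370.9403845232587, 'cx': 253.19333285645544, 'cy': 192.92420227772664, 'k1': 0.012190059445556357, 'origin': array([129.82218677, 660.29082558, 510.74636633]), 'attitude': array([-1.99851819, -0.01567449, -2.67759636])}
{'fx': 423.82375208182737, 'fy': 423.82375208182737, 'cx': 253.32659044358016, 'cy': 193.44696685302264, 'k1': 0.0478652366214665, 'origin': array([ 432.79829435,  -96.30460267, 1278.22151041]), 'attitude': array([-3.0551089 ,  0.00658147, -1.55280195])}
```

View pics/scene.png

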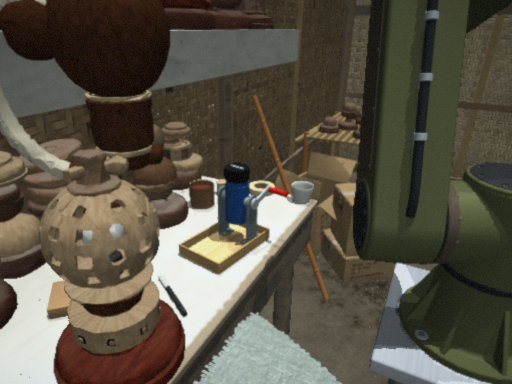

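View pics/top.png

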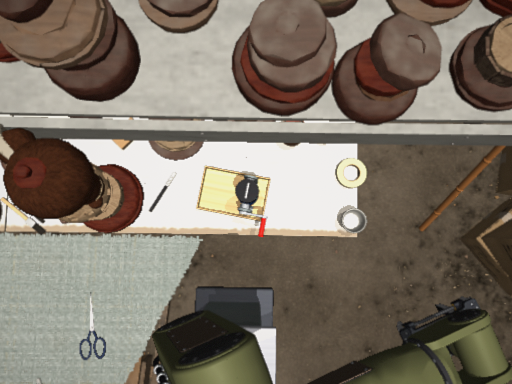

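The scene view shows the barrel with its cap at (236,170), the handle at (275,190) and the tray at (225,245). In the top view the cap is at (247,190), the handle at (262,227) and the tray around (233,192). I'll enlarge both.

```bash
python3 - <<'E'
import cv2,numpy as np
a=cv2.imread('pics/scene.png')[150:280,175:305]; b=cv2.imread('pics/top.png')[155:245,190:280]
a=cv2.resize(a,(390,390),interpolation=cv2.INTER_CUBIC); b=cv2.resize(b,(405,405),interpolation=cv2.INTER_CUBIC)
c=np.zeros((410,800,3),np.uint8); c[:390,:390]=a; c[:405,395:800]=b
cv2.imwrite('pics/crop.png',c)
E
cat >> h.py <<'E'
C={n:get_calibration(n) for n in('scene','top')}
def cam(n):
    c=C[n]; return c, R.from_euler('xyz',c['attitude']).as_matrix()
def ray(n,u,v):
    c,M=cam(n); K=np.array([[c['fx'],0,c['cx']],[0,c['fy'],c['cy']],[0,0,1]])
    p=cv2.undistortPoints(np.array([[[u,v]]],float),K,np.array([c['k1'],0,0,0,0.]))[0,0]
    return c['origin'],M@np.array([p[0],p[1],1.])
def onz(n,u,v,z):
    o,d=ray(n,u,v); return o+d*(z-o[2])/d[2]
def dep(n,u,v,D):
    o,d=ray(n,u,v); return o+d*D[int(round(v)),int(round(u))]
def tri(a,b):
    o1,d1=ray('scene',*a); o2,d2=ray('top',*b)
    A=np.c_[d1,-d2]; s=np.linalg.lstsq(A,o2-o1,rcond=None)[0]
    p,q=o1+d1*s[0],o2+d2*s[1]; return (p+q)/2, np.linalg.norm(p-q)
def proj(n,P):
    c,M=cam(n); q=M.T@(np.array(P)-c['origin']); x,y=q[0]/q[2],q[1]/q[2]; f=1+c['k1']*(x*x+y*y)
    return c['cx']+c['fx']*x*f, c['cy']+c['fy']*y*f
E
```

```text
(no output)
```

View pics/crop.png

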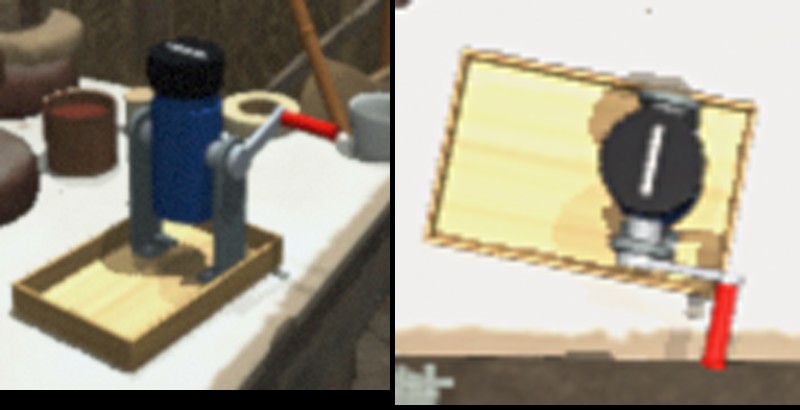

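The crops show the cap's white line from (659,126) to (646,193), the handle from (727,285) to (713,367) and the tray corners at (465,48), (755,103), (428,240) and about (715,295). In the scene crop, the cap top is at (186,50) and the handle runs (284,117) to (337,133).

```bash
cat >> h.py <<'E'
s_=lambda x,y:(175+(x+.5)/3-.5,150+(y+.5)/3-.5)
t_=lambda x,y:(190+(x-395+.5)/4.5-.5,155+(y+.5)/4.5-.5)
def ax(D,u,v): return D[int(round(v)),int(round(u))]
E
python3 - <<'E'
from h import *
np.set_printoptions(precision=1,suppress=True)
print('cap',tri(s_(186,50),t_(652.5,159)))
print('capdep',dep('top',*t_(652,159),np.load('pics/top.npy')))
print('h in',tri(s_(284,117),t_(727,285)),'h out',tri(s_(337,133),t_(713,367)))
a,b=onz('top',*t_(659,126),175),onz('top',*t_(646,193),175); print('line yaw',np.degrees(np.arctan2(*(a-b)[[1,0]])))
cs=[onz('top',*t_(*p),30) for p in((465,48),(755,103),(714,295),(428,240))]
print(np.array(cs)); 
# +x,+y corner ; +x,-y ; -x,-y ; -x,+y
y=[np.degrees(np.arctan2(*(cs[0]-cs[3])[[1,0]])),np.degrees(np.arctan2(*(cs[0]-cs[1])[[1,0]]))-90,np.degrees(np.arctan2(*(cs[3]-cs[2])[[1,0]]))-90]
print('tray yaw',y,[np.linalg.norm(cs[i]-cs[(i+1)%4]) for i in range(4)])
print('tray cen',np.mean(cs,0))
# fit yaw+origin from corners
Q=np.array([[65,145],[65,-55],[-65,-55],[-65,145]],float)
P=np.array(cs)[:,:2]; H=(Q-Q.mean(0)).T@(P-P.mean(0)); th=np.arctan2(H[0,1]-H[1,0],H[0,0]+H[1,1]); r=np.array([[np.cos(th),-np.sin(th)],[np.sin(th),np.cos(th)]])
o=P.mean(0)-r@Q.mean(0); print('fit',np.degrees(th),o,'res',P-(Q@r.T+o))
# depth check on tape, cup
for n,(u,v) in {'cup':(351,218),'tape':(351,173)}.items(): print(n,onz('top',u,v,20))
for g in [(-83,-60*np.sin(np.radians(70)),118+60*np.cos(np.radians(70)))]:
    print('grip pred',np.r_[r@np.array(g[:2])+o,g[2]])
E
```

```text
cap (array([534.7, -70.8, 199.5]), np.float64(0.35019483346315894))
capdep [534.6 -70.5 202.1]
h in (array([ 466.2, -115.1,  138.3]), np.float64(0.50520120076163)) h out (array([ 416.7, -107.8,  137.6]), np.float64(0.8540953691718842))
line yaw -9.832103886200859
[[ 622.4   58.5   30. ]
 [ 589.1 -133.6   30. ]
 [ 462.4 -108.6   30. ]
 [ 495.1   79.2   30. ]]
tray yaw [np.float64(-9.237246412634892), np.float64(-9.824853875175705), np.float64(-9.86425257583008)] [np.float64(194.95994655437514), np.float64(129.16711126673462), np.float64(190.70965542154548), np.float64(129.0095824522162)]
tray cen [542.3 -26.1  30. ]
fit -9.946377653003497 [534.5 -70.4] res [[-1.1 -2.6]
 [ 0.1  2.3]
 [ 1.4  4.7]
 [-0.4 -4.4]]
cup [ 474.  -375.7   20. ]
tape [ 607.9 -376.    20. ]
grip pred [ 443.  -111.6  138.5]
```

The measurements agree: stand origin at (534.6, -70.6), yaw -9.9°, cap top at about 200 and grip at (443,-112,138). Before moving I'll use the top depth map to check the gripper and wrist envelope against the shelf.

```bash
python3 - <<'E'
from h import *
np.set_printoptions(precision=0,suppress=True,linewidth=200)
D=np.load('pics/top.npy'); s=manip.read_state(); p=s['eef_pos']; M=R.from_euler('xyz',s['eef_rot']).as_matrix()
pts=np.array([M.T@(dep('top',u,v,D)-p) for v in range(250,384) for u in range(300,512) if D[v,u]>0])
pts=pts[(np.hypot(pts[:,0],pts[:,1])<260)&(pts[:,2]<0)]
for z in range(-600,0,20):
    q=pts[(pts[:,2]>=z)&(pts[:,2]<z+20)]
    if len(q)>3: print(z,len(q),q.min(0)[:2],q.max(0)[:2])
# shelf edge
for u in(247,300): print([dep('top',u,v,D) for v in (112,122,130,138,143)])
E
```

```text
-400 240 [  50. -247.] [  85. -184.]
-380 993 [  14. -246.] [  85. -116.]
-360 1389 [  -7. -246.] [ 85. -79.]
-340 1113 [ -18. -246.] [ 84. -36.]
-320 2224 [ -57. -219.] [80. 29.]
-300 1267 [ -46. -154.] [68. 38.]
-280 502 [ -44. -120.] [62. 41.]
-260 167 [-39. -88.] [60. 26.]
-240 73 [-18. -36.] [57. 16.]
-220 15 [-24. -35.] [  1. -28.]
-200 8 [-34. -29.] [-23. -25.]
-160 136 [ 10. -90.] [35. 85.]
-140 418 [  9. -91.] [36. 88.]
-120 313 [ 14. -82.] [36. 80.]
-100 11 [  5. -82.] [34. 80.]
-80 7 [-0. 45.] [ 5. 47.]
-60 18 [-7. 44.] [11. 58.]
-40 33 [ -8. -61.] [11. 58.]
-20 35 [ -4. -61.] [10. 57.]
[array([655., -75., 492.]), array([634., -76., 499.]), array([620., -76., 496.]), array([617., -75., 437.]), array([698., -64.,   2.])]
[array([ 655., -175.,  498.]), array([ 636., -175.,  498.]), array([ 620., -175.,  500.]), array([ 617., -180.,  445.]), array([ 701., -226.,   -1.])]
```

```bash
python3 - <<'E'
import cv2
a=cv2.imread('pics/top.png')[264:384,352:512]; cv2.imwrite('pics/g.png',cv2.resize(a,(640,480),interpolation=cv2.INTER_CUBIC))
E
```

```text
(no output)
```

View pics/g.png

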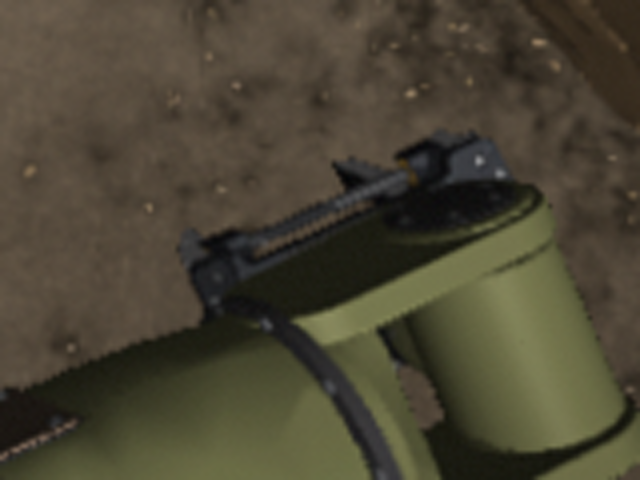

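The gripper body tops out 155 mm behind the TCP. At TCP z of 230 or less it stays under the shelf, and the wrist reaches about x=580, so it clears. I'll move over the cap with tool yaw about -0.3.

Call:
jog_arm(plan=[0.3014,0.4275,0.02,0,0,-42,0.3014,0.4275,0.02,0,0,-42,0.3014,0.4275,0.02,0,0,-42,0.3014,0.4275,0.02,0,0,-42,0.3014,0.4275,0.02,0,0,-42,0.3014,0.4275,0.02,0,0,-42,0.3014,0.4275,0.02,0,0,-42,0.3014,0.4275,0.02,0,0,-42,0.3014,0.4275,0.02,0,0,-42,0.3014,0.4275,0.02,0,0,-42,0.3014,0.4275,0.02,0,0,-42,0.3014,0.4275,0.02,0,0,-42,0.3014,0.4275,0.02,0,0,-42], claw=0.094)

```text
clock: 1.4
eef_pos: [534.5, -70.0, 224.9]
eef_rot: [3.141, 0.001, -0.293]
wrist_force: [-0.2, -0.2, 0.2]
finger_gap: 93.9
finger_force: 0.0
```

Call:
jog_arm(plan=[0,0,-0.025,0,0,0,0,0,-0.0495,0,0,0,0,0,-0.0495,0,0,0,0,0,-0.0495,0,0,0])

```text
clock: 1.8
eef_pos: [534.3, -71.5, 176.6]
eef_rot: [3.142, 0.0, -0.297]
wrist_force: [-0.5, -0.1, 0.2]
finger_gap: 94.2
finger_force: 0.0
```

Call:
jog_arm(plan=[0,0,0,0,0,0,0,0,0,0,0,0,0,0,0,0,0,0,0,0,0,0,0,0,0,0,0,0,0,0,0,0,0,0,0,0], claw=0.05, force=45)

```text
clock: 2.4
eef_pos: [534.6, -70.6, 176.2]
eef_rot: [3.142, -0.0, -0.295]
wrist_force: [-1.3, -0.0, 2.8]
finger_gap: 61.0
finger_force: 45.0
```

Call:
jog_arm(plan=[0,0,0.0003,0,0,8,0,0,0.0007,0,0,16,0,0,0.001,0,0,24,0,0,0.0013,0,0,32,0,0,0.0017,0,0,40,0,0,0.002,0,0,48,0,0,0.0023,0,0,56,0,0,0.0027,0,0,64,0,0,0.003,0,0,72,0,0,0.0033,0,0,80])

```text
clock: 3.4
eef_pos: [534.5, -70.5, 179.1]
eef_rot: [-3.141, 0.0, 1.107]
wrist_force: [-0.2, 0.4, -0.4]
finger_gap: 61.5
finger_force: 45.0
```

Call:
jog_arm(plan=[0,0,0.0003,0,0,8,0,0,0.0007,0,0,16,0,0,0.001,0,0,24,0,0,0.0013,0,0,32,0,0,0.0017,0,0,40,0,0,0.002,0,0,48,0,0,0.0023,0,0,56,0,0,0.0027,0,0,64,0,0,0.003,0,0,72,0,0,0.0035,0,0,77,0,0,0.0045,0,0,77,0,0,0.0065,0,0,77,0,0,0.0105,0,0,77])

```text
clock: 4.7
eef_pos: [534.4, -70.6, 189.7]
eef_rot: [-3.141, -0.001, 2.443]
wrist_force: [0.4, -0.7, -0.6]
finger_gap: 61.5
finger_force: 45.0
```

Call:
jog_arm(plan=[0,0,0.021,0,0,0,0,0,0.021,0,0,0,-0.006,-0.035,0.021,0,0,0,-0.014,-0.08,0.021,0,0,0,-0.021,-0.12,0.01,0,0,0,-0.024,-0.138,-0.03,0,0,0,-0.024,-0.138,-0.075,0,0,0,-0.024,-0.138,-0.12,0,0,0,-0.024,-0.138,-0.16,0,0,0,-0.024,-0.138,-0.176,0,0,0,-0.024,-0.138,-0.182,0,0,0,-0.024,-0.138,-0.183,0,0,0,-0.024,-0.138,-0.183,0,0,0])

```text
clock: 6.0
eef_pos: [510.7, -208.7, 7.0]
eef_rot: [3.141, 0.001, 2.444]
wrist_force: [-0.1, 0.1, -0.9]
finger_gap: 61.2
finger_force: 45.0
```

Call:
jog_arm(plan=[0,0,-0.001,0,0,0,0,0,-0.0015,0,0,0])

```text
clock: 6.2
eef_pos: [510.9, -208.8, 6.1]
eef_rot: [3.141, 0.001, 2.445]
wrist_force: [-4.0, 1.8, 13.3]
finger_gap: 61.5
finger_force: 45.0
```

Contact made, so the cap is on the bench. Release and rise.

Call:
jog_arm(plan=[0,0,0.0005,0,0,0,0,0,0.0005,0,0,0,0,0,0.0005,0,0,0,0,0,0.0005,0,0,0], claw=0.094)

```text
clock: 6.6
eef_pos: [510.6, -208.6, 5.7]
eef_rot: [-3.142, 0.0, 2.445]
wrist_force: [-0.5, 0.2, -0.4]
finger_gap: 89.8
finger_force: 0.0
```

Call:
jog_arm(plan=[0,0,0.04,0,0,0,0,0,0.09,0,0,0,0,0,0.14,0,0,0,0,0,0.18,0,0,0,0,0,0.18,0,0,0])

```text
clock: 7.1
eef_pos: [512.4, -209.5, 191.5]
eef_rot: [3.139, 0.009, 2.445]
wrist_force: [0.1, -0.6, -1.3]
finger_gap: 94.0
finger_force: 0.0
```

```bash
python3 - <<'E'
from h import *
p,d=snap('scene','s2'); s=manip.read_state(); print(s['clock'],s['joints'],s['eef_pos'],s['finger_gap'])
# arc of grip in world, relative
o=np.array([534.6,-70.6]); t=np.radians(-9.9); ex=np.array([np.cos(t),np.sin(t)]); ey=np.array([-np.sin(t),np.cos(t)])
for th in np.arange(0,2.51,.1):
    a=np.radians(-70)+th  # left of up
    y,z=60*np.sin(a),118+60*np.cos(a)
    w=o-83*ex+y*ey; print(round(th,2),np.round(w,1),round(z,1))
a=p[120:270,160:330]; cv2.imwrite('pics/s2c.png',cv2.resize(a[:,:,::-1],None,fx=4,fy=4,interpolation=cv2.INTER_CUBIC))
E
```

```text
7.15 [-4.54300828e-01  3.16932244e-01  1.54005160e+00  8.16135371e-06
  1.27989809e+00 -1.32838807e+00] [ 511.38087365 -209.009524    188.07680513] 93.9025320118342
0.0 [ 443.1 -111.9] 138.5
0.1 [ 443.5 -109.6] 144.0
0.2 [ 444.  -106.7] 149.3
0.3 [ 444.6 -103.4] 154.3
0.4 [445.3 -99.6] 158.9
0.5 [446.  -95.4] 163.0
0.6 [446.8 -90.8] 166.8
0.7 [447.7 -85.8] 170.0
0.8 [448.6 -80.5] 172.7
0.9 [449.6 -75. ] 174.9
1.0 [450.6 -69.3] 176.5
1.1 [451.6 -63.5] 177.6
1.2 [452.6 -57.6] 178.0
1.3 [453.6 -51.7] 177.8
1.4 [454.7 -45.8] 177.0
1.5 [455.7 -40.1] 175.7
1.6 [456.6 -34.5] 173.8
1.7 [457.6 -29.1] 171.3
1.8 [458.5 -24. ] 168.2
1.9 [459.3 -19.2] 164.7
2.0 [460.1 -14.8] 160.7
2.1 [460.8 -10.8] 156.3
2.2 [461.4  -7.3] 151.5
2.3 [461.9  -4.2] 146.4
2.4 [462.4  -1.7] 141.0
2.5 [4.627e+02 3.000e-01] 135.3
```

View pics/s2c.png

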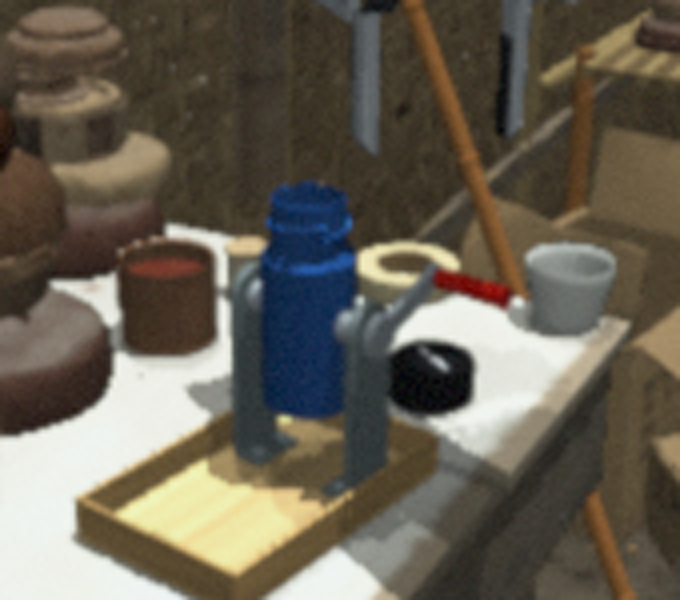

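The barrel is open and upright, and the cap stands on the bench at crop (430,375). Next is the crank.

Call:
jog_arm(plan=[-0.0716,0.0973,0,0,0,8,-0.0716,0.0973,0,0,0,16,-0.0716,0.0973,0,0,0,24,-0.0716,0.0973,-0.01,0,0,30,-0.0716,0.0973,-0.035,0,0,30,-0.0716,0.0973,-0.066,0,0,30,-0.0716,0.0973,-0.066,0,0,30,-0.0716,0.0973,-0.066,0,0,30], claw=0.05)

```text
clock: 7.95
eef_pos: [438.6, -111.2, 119.5]
eef_rot: [3.141, -0.002, 2.968]
wrist_force: [0.0, 0.8, 0.3]
finger_gap: 50.0
finger_force: 0.0
```

Call:
jog_arm(plan=[0,0,0,0,0,0,0,0,0,0,0,0,0,0,0,0,0,0,0,0,0,0,0,0,0,0,0,0,0,0], claw=0.005, force=30)

```text
clock: 8.45
eef_pos: [439.1, -111.2, 120.0]
eef_rot: [3.141, 0.0, 2.969]
wrist_force: [3.9, 13.6, 1.2]
finger_gap: 13.5
finger_force: 17.1
```

Call:
jog_arm(plan=[0.0004,0.0023,0.0055,0,0,0,0.0009,0.0052,0.0108,0,0,0,0.0015,0.0085,0.0158,0,0,0,0.0022,0.0123,0.0204,0,0,0,0.0029,0.0165,0.0245,0,0,0,0.0037,0.0211,0.0283,0,0,0])

```text
clock: 9.05
eef_pos: [442.4, -92.8, 149.3]
eef_rot: [-3.136, 0.001, 2.968]
wrist_force: [-10.2, -23.3, 11.6]
finger_gap: 13.6
finger_force: 30.0
```

Call:
jog_arm(plan=[0.0009,0.005,0.0032,0,0,0,0.0018,0.0103,0.0059,0,0,0,0.0028,0.0158,0.0081,0,0,0,0.0038,0.0215,0.0097,0,0,0,0.0048,0.0273,0.0108,0,0,0,0.0058,0.0332,0.0112,0,0,0,0.0068,0.0391,0.011,0,0,0,0.0079,0.045,0.0102,0,0,0])

```text
clock: 9.85
eef_pos: [451.7, -46.6, 159.9]
eef_rot: [-3.139, 0.004, 2.968]
wrist_force: [0.8, -12.5, 5.4]
finger_gap: 12.9
finger_force: 30.0
```

Call:
jog_arm(plan=[0.001,0.0057,-0.0013,0,0,0,0.0019,0.0113,-0.0032,0,0,0,0.0029,0.0167,-0.0057,0,0,0,0.0038,0.0218,-0.0088,0,0,0,0.0046,0.0266,-0.0123,0,0,0,0.0054,0.031,-0.0163,0,0,0,0.0061,0.035,-0.0207,0,0,0,0.0067,0.0385,-0.0255,0,0,0,0.0072,0.0416,-0.0306,0,0,0,0.0077,0.0441,-0.036,0,0,0,0.008,0.0461,-0.041,0,0,0,0.008,0.0461,-0.041,0,0,0,0.008,0.0461,-0.041,0,0,0])

```text
clock: 11.15
eef_pos: [459.4, -0.0, 117.7]
eef_rot: [-3.14, 0.002, 2.969]
wrist_force: [6.4, -8.6, -2.4]
finger_gap: 13.3
finger_force: 30.0
```

```bash
python3 - <<'E'
from h import *
p,d=snap('scene','s3'); s=manip.read_state(); print(s['clock'],s['eef_pos'],s['finger_gap'],s['wrist_force'])
t,_=snap('top','t3')
a=cv2.resize(p[140:270,165:295,::-1],(390,390),interpolation=cv2.INTER_CUBIC); b=cv2.resize(t[155:245,190:280,::-1],(405,405),interpolation=cv2.INTER_CUBIC)
c=np.zeros((410,800,3),np.uint8); c[:390,:390]=a; c[:405,395:800]=b
cv2.imwrite('pics/c3.png',c)
E
```

```text
11.2 [4.59437554e+02 3.23501559e-03 1.17712925e+02] 13.030218859152082 [ 6.42316696 -6.96785238 -3.22221715]
```

View pics/c3.png

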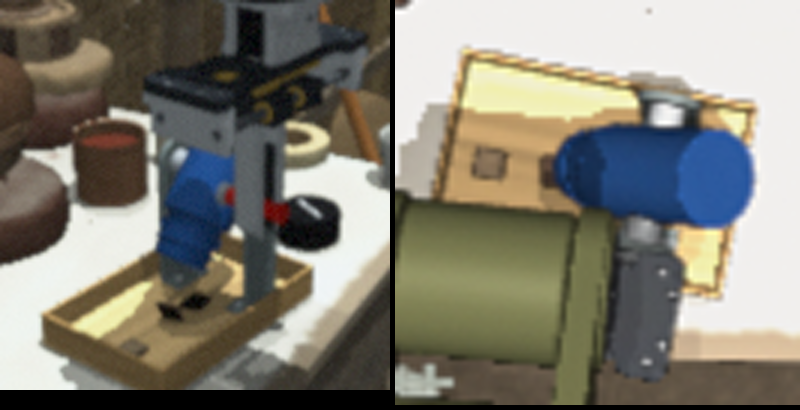

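The barrel is at full tilt. Two or three tiles are in the tray, at scene crop (135,348), (170,310) and (197,300), and one may still be falling. I'll rock the barrel to be sure.

Call:
jog_arm(plan=[-0.0008,-0.0045,0.0104,0,0,0,-0.0019,-0.0111,0.0203,0,0,0,-0.0008,-0.0045,0.0104,0,0,0,0,0,0,0,0,0,0,0,0,0,0,0,-0.0008,-0.0045,0.0104,0,0,0,-0.0019,-0.0111,0.0203,0,0,0,-0.0008,-0.0045,0.0104,0,0,0,0,0,0,0,0,0,0,0,0,0,0,0,0,0,0,0,0,0])

```text
clock: 12.35
eef_pos: [459.5, 0.6, 117.1]
eef_rot: [-3.141, 0.003, 2.969]
wrist_force: [8.2, -4.0, -6.1]
finger_gap: 13.1
finger_force: 30.0
```

```bash
python3 - <<'E'
from h import *
p,d=snap('scene','s4'); s=manip.read_state(); print(s['clock'],s['eef_pos'],s['wrist_force'])
cv2.imwrite('pics/c4.png',cv2.resize(p[190:265,175:275,::-1],(800,600),interpolation=cv2.INTER_CUBIC))
E
```

```text
12.4 [459.5243363    0.56296697 117.11788571] [ 8.76148365 -4.01864499 -7.87797001]
```

View pics/c4.png

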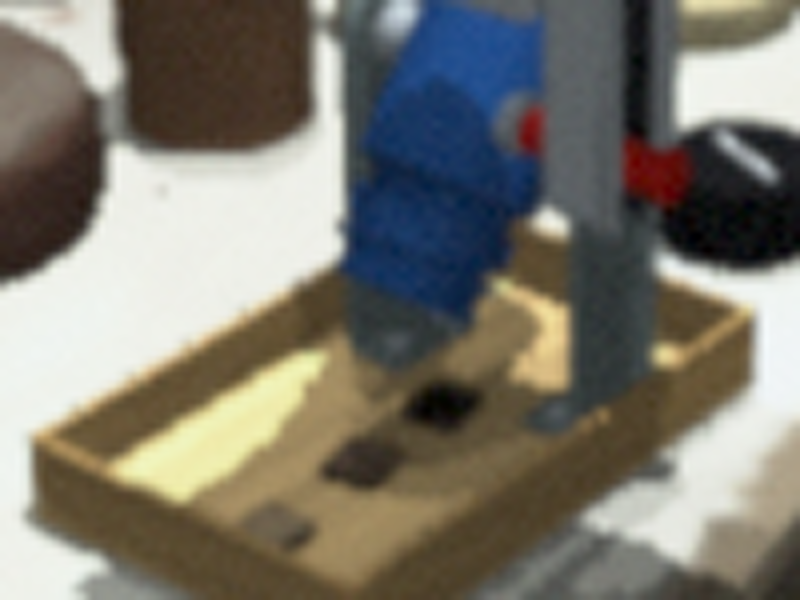

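All three tiles lie flat in the tray, at crop (275,525), (360,460) and (440,400). Now turning the barrel back.

Call:
jog_arm(plan=[-0.0003,-0.002,0.005,0,0,0,-0.0008,-0.0045,0.0104,0,0,0,-0.0013,-0.0076,0.0155,0,0,0,-0.0019,-0.0111,0.0203,0,0,0,-0.0026,-0.0151,0.0247,0,0,0,-0.0034,-0.0195,0.0287,0,0,0,-0.0042,-0.0243,0.0322,0,0,0,-0.0051,-0.0294,0.0353,0,0,0,-0.0061,-0.0348,0.0378,0,0,0,-0.007,-0.0404,0.0397,0,0,0,-0.008,-0.0461,0.041,0,0,0,-0.0091,-0.052,0.0418,0,0,0,-0.0101,-0.0579,0.042,0,0,0,-0.0111,-0.0638,0.0416,0,0,0,-0.0121,-0.0696,0.0405,0,0,0,-0.0131,-0.0753,0.0389,0,0,0,-0.0141,-0.0808,0.0367,0,0,0,-0.015,-0.0861,0.034,0,0,0])

```text
clock: 14.2
eef_pos: [443.8, -84.2, 151.6]
eef_rot: [3.14, 0.001, 2.969]
wrist_force: [-1.3, 8.3, 9.1]
finger_gap: 13.0
finger_force: 30.0
```

Call:
jog_arm(plan=[-0.0009,-0.005,-0.0032,0,0,0,-0.0017,-0.0096,-0.007,0,0,0,-0.0024,-0.0138,-0.0111,0,0,0,-0.0031,-0.0176,-0.0157,0,0,0,-0.0037,-0.0209,-0.0207,0,0,0,-0.0042,-0.0238,-0.026,0,0,0,-0.0046,-0.0261,-0.0315,0,0,0,-0.0047,-0.0266,-0.033,0,0,0,-0.0047,-0.0266,-0.033,0,0,0,-0.0047,-0.0266,-0.033,0,0,0])

```text
clock: 15.2
eef_pos: [439.0, -110.8, 118.1]
eef_rot: [3.14, -0.0, 2.968]
wrist_force: [1.4, 8.0, 0.7]
finger_gap: 12.8
finger_force: 30.0
```

Call:
jog_arm(plan=[0,0,-0.002,0,0,0,0,-0.0005,-0.004,0,0,0,0,-0.0005,-0.005,0,0,0,0,-0.0005,-0.005,0,0,0])

```text
clock: 15.6
eef_pos: [440.3, -111.4, 115.7]
eef_rot: [3.14, 0.004, 2.969]
wrist_force: [-4.7, 12.7, 29.6]
finger_gap: 13.1
finger_force: 30.0
```

Call:
jog_arm(plan=[0,0.0005,0.004,0,0,0,0,0.0005,0.004,0,0,0,0,0.0005,0.004,0,0,0,0,0.0005,0.004,0,0,0], claw=0.05)

```text
clock: 16.0
eef_pos: [438.7, -111.8, 116.9]
eef_rot: [-3.142, -0.001, 2.968]
wrist_force: [-0.1, 0.9, 0.2]
finger_gap: 41.9
finger_force: 0.0
```

Call:
jog_arm(plan=[0,0,0.045,0,0,0,0,0,0.07,0,0,-8,0.0717,-0.0968,0.07,0,0,-16,0.0717,-0.0968,0.07,0,0,-24,0.0717,-0.0968,0.07,0,0,-30,0.0717,-0.0968,0.07,0,0,-30,0.0717,-0.0968,0.03,0,0,-30,0.0717,-0.0968,-0.02,0,0,-30,0.0717,-0.0968,-0.065,0,0,-30,0.0717,-0.0968,-0.1,0,0,-30,0.0717,-0.0968,-0.11,0,0,-30,0.0717,-0.0968,-0.1105,0,0,-30,0.0717,-0.0968,-0.1105,0,0,-30], claw=0.094)

```text
clock: 17.3
eef_pos: [511.3, -208.8, 8.5]
eef_rot: [3.141, 0.002, 2.446]
wrist_force: [0.2, -0.9, 0.3]
finger_gap: 94.1
finger_force: 0.0
```

Call:
jog_arm(plan=[0,0,0,0,0,0,0,0,0,0,0,0,0,0,0,0,0,0,0,0,0,0,0,0,0,0,0,0,0,0,0,0,0,0,0,0], claw=0.05, force=45)

```text
clock: 17.9
eef_pos: [510.7, -208.7, 7.1]
eef_rot: [3.142, 0.0, 2.445]
wrist_force: [-1.0, -0.2, 4.8]
finger_gap: 61.7
finger_force: 45.0
```

Call:
jog_arm(plan=[0,0,0.02,0,0,0,0,0,0.065,0,0,0,0,0,0.11,0,0,0,0,0,0.155,0,0,0,0,0,0.195,0,0,0,0,0,0.206,0,0,0,0.008,0.045,0.206,0,0,0,0.015,0.085,0.206,0,0,0,0.021,0.12,0.206,0,0,0,0.024,0.138,0.206,0,0,0,0.024,0.138,0.206,0,0,0,0.024,0.138,0.206,0,0,0,0.024,0.138,0.198,0,0,0,0.024,0.138,0.188,0,0,0,0.024,0.138,0.181,0,0,0,0.024,0.138,0.181,0,0,0])

```text
clock: 19.5
eef_pos: [534.0, -70.9, 186.2]
eef_rot: [-3.141, -0.002, 2.444]
wrist_force: [0.5, 1.5, -1.4]
finger_gap: 61.4
finger_force: 45.0
```

Call:
jog_arm(plan=[0,0,-0.001,0,0,0,0,0,-0.002,0,0,0,0,0,-0.003,0,0,0,0,0,-0.004,0,0,0,0,0,-0.004,0,0,0])

```text
clock: 20.0
eef_pos: [534.5, -70.6, 183.7]
eef_rot: [-3.142, -0.0, 2.445]
wrist_force: [-0.2, -0.6, -0.4]
finger_gap: 61.3
finger_force: 45.0
```

Call:
jog_arm(plan=[0,0,-0.0005,0,0,0,0,0,-0.001,0,0,0,0,0,-0.001,0,0,0])

```text
clock: 20.3
eef_pos: [534.5, -70.6, 182.7]
eef_rot: [-3.142, -0.0, 2.445]
wrist_force: [0.2, 0.7, -1.3]
finger_gap: 61.5
finger_force: 45.0
```

Call:
jog_arm(plan=[0,0,-0.0003,0,0,-8,0,0,-0.0007,0,0,-16,0,0,-0.001,0,0,-24,0,0,-0.0013,0,0,-32,0,0,-0.0017,0,0,-40])

```text
clock: 20.8
eef_pos: [534.6, -70.6, 181.1]
eef_rot: [3.142, 0.0, 1.741]
wrist_force: [1.1, 0.5, -0.3]
finger_gap: 61.2
finger_force: 45.0
```

Call:
jog_arm(plan=[0,0,-0.0003,0,0,-8,0,0,-0.0007,0,0,-16,0,0,-0.001,0,0,-24,0,0,-0.0013,0,0,-32,0,0,-0.0017,0,0,-40,0,0,-0.002,0,0,-48,0,0,-0.0023,0,0,-56,0,0,-0.0027,0,0,-64,0,0,-0.003,0,0,-72,0,0,-0.0033,0,0,-80])

```text
clock: 21.8
eef_pos: [534.6, -70.6, 177.8]
eef_rot: [3.142, -0.0, 0.345]
wrist_force: [0.2, 0.3, 0.5]
finger_gap: 61.6
finger_force: 45.0
```

```bash
python3 - <<'E'
from h import *
s=manip.read_state(); print({k:np.round(s[k],2) for k in('clock','joints','eef_pos','wrist_force','moment')})
E
```

```text
{'clock': np.float64(21.8), 'joints': array([-0.2 ,  0.3 ,  1.59, -0.  ,  1.25,  1.03]), 'eef_pos': array([534.59, -70.64, 177.77]), 'wrist_force': array([0.19, 0.29, 0.5 ]), 'moment': array([ 0.04, -0.03, -0.04])}
```

Call:
jog_arm(plan=[0,0,-0.0003,0,0,-8,0,0,-0.0007,0,0,-16,0,0,-0.001,0,0,-24,0,0,-0.0013,0,0,-32,0,0,-0.0015,0,0,-37,0,0,-0.0017,0,0,-41,0,0,-0.0018,0,0,-44,0,0,-0.0018,0,0,-44])

```text
clock: 22.6
eef_pos: [535.2, -70.8, 177.0]
eef_rot: [-3.141, -0.002, -0.419]
wrist_force: [0.3, -1.2, 7.4]
finger_gap: 61.5
finger_force: 45.0
```

```bash
python3 - <<'E'
from h import *
s=manip.read_state(); print({k:np.round(s[k],2) for k in('clock','joints','eef_pos','eef_rot','wrist_force','moment')})
E
```

```text
{'clock': np.float64(22.6), 'joints': array([-0.2 ,  0.3 ,  1.59, -0.  ,  1.25,  1.79]), 'eef_pos': array([535.15, -70.75, 177.03]), 'eef_rot': array([-3.14, -0.  , -0.42]), 'wrist_force': array([ 0.31, -1.17,  7.44]), 'moment': array([ 0.04,  0.08, -0.04])}
```

Call:
jog_arm(plan=[0,0,0.0005,0,0,-4,0,0,0.0005,0,0,-8,0,0,0.0005,0,0,-12,0,0,0.0005,0,0,-12,0,0,0.0005,0,0,-12])

```text
clock: 23.1
eef_pos: [534.9, -70.7, 177.0]
eef_rot: [-3.141, -0.001, -0.625]
wrist_force: [0.1, -0.5, 6.1]
finger_gap: 61.4
finger_force: 45.0
```

```bash
python3 - <<'E'
from h import *
s=manip.read_state(); print({k:np.round(s[k],2) for k in('clock','joints','eef_pos','eef_rot','wrist_force','moment')})
p,d=snap('top','t5'); q,d=snap('scene','s5')
a=cv2.resize(q[140:270,165:295,::-1],(390,390),interpolation=cv2.INTER_CUBIC); b=cv2.resize(p[155:245,190:280,::-1],(405,405),interpolation=cv2.INTER_CUBIC)
c=np.zeros((410,800,3),np.uint8); c[:390,:390]=a; c[:405,395:800]=b
cv2.imwrite('pics/c5.png',c)
E
```

```text
{'clock': np.float64(23.1), 'joints': array([-0.2 ,  0.3 ,  1.59,  0.  ,  1.25,  2.  ]), 'eef_pos': array([534.9 , -70.68, 177.02]), 'eef_rot': array([-3.14, -0.  , -0.62]), 'wrist_force': array([ 0.13, -0.53,  6.12]), 'moment': array([ 0.07, -0.02, -0.14])}
```

Call:
jog_arm(plan=[0,0,0,0,0,-4,0,0,0,0,0,-8,0,0,0,0,0,-10,0,0,0,0,0,-10])

```text
clock: 23.6
eef_pos: [535.1, -70.1, 177.0]
eef_rot: [-3.14, -0.001, -0.799]
wrist_force: [2.3, 6.5, 4.6]
finger_gap: 61.4
finger_force: 45.0
```

```bash
python3 - <<'E'
from h import *
s=manip.read_state(); print({k:np.round(s[k],3) for k in('clock','joints','eef_pos','eef_rot','wrist_force','moment','effort')})
E
```

```text
{'clock': np.float64(23.6), 'joints': array([-1.990e-01,  3.010e-01,  1.588e+00,  1.000e-03,  1.251e+00,
        2.171e+00]), 'eef_pos': array([535.105, -70.07 , 177.038]), 'eef_rot': array([-3.14e+00, -1.00e-03, -7.99e-01]), 'wrist_force': array([2.344, 6.483, 4.646]), 'moment': array([ 1.35 , -0.679, -0.025]), 'effort': array([ -3.273, -49.834, -31.724,  -1.84 ,   0.526,   0.449])}
```

Wrist torque has appeared, so I'll release, rise, pull back and check the cap's line.

Call:
jog_arm(plan=[0,0,0,0,0,0,0,0,0,0,0,0,0,0,0,0,0,0,0,0,0,0,0,0], claw=0.094)

```text
clock: 24.0
eef_pos: [534.4, -70.7, 176.2]
eef_rot: [3.141, 0.0, -0.801]
wrist_force: [-0.1, 0.4, -0.5]
finger_gap: 89.9
finger_force: 0.0
```

Call:
jog_arm(plan=[0,0,0.04,0,0,0,0,0,0.055,0,0,0,-0.03,-0.03,0.055,0,0,0,-0.06,-0.07,0.055,0,0,8,-0.1,-0.11,0.055,0,0,16,-0.13,-0.14,0.055,0,0,24,-0.16,-0.18,0.055,0,0,30,-0.16,-0.22,0.055,0,0,30,-0.16,-0.22,0.055,0,0,30])

```text
clock: 24.9
eef_pos: [372.8, -294.3, 231.4]
eef_rot: [3.141, -0.0, -0.281]
wrist_force: [0.3, 0.5, -0.7]
finger_gap: 93.7
finger_force: 0.0
```

```bash
python3 - <<'E'
from h import *
s=manip.read_state(); print({k:np.round(s[k],3) for k in('clock','eef_pos','wrist_force')})
p,d=snap('top','t6'); q,e=snap('scene','s6')
print('cap top depth pt',dep('top',247,190,d),np.mean([dep('top',u,v,d)[2] for u in range(243,252) for v in range(186,195)]), 'before',np.mean([dep('top',u,v,np.load('pics/top.npy'))[2] for u in range(243,252) for v in range(186,195)]))
g=p.astype(int).sum(2); m=np.zeros_like(g,bool); m[181:200,238:257]=1
for nm,im in(('before',cv2.imread('pics/top.png')),('now',p)):
    g=im.astype(int).sum(2); v,u=np.nonzero((g>330)&(np.hypot(*(np.indices(g.shape)-np.array([190,247])[:,None,None]))<9))
    P=np.array([onz('top',a,b,201)[:2] for a,b in zip(u,v)]); c=P-P.mean(0); w,V=np.linalg.eigh(c.T@c); x=V[:,1]; print(nm,len(u),P.mean(0),np.degrees(np.arctan(x[1]/x[0])),w)
a=cv2.resize(q[140:270,165:295,::-1],(390,390),interpolation=cv2.INTER_CUBIC); b=cv2.resize(p[155:245,190:280,::-1],(405,405),interpolation=cv2.INTER_CUBIC)
c=np.zeros((410,800,3),np.uint8); c[:390,:390]=a; c[:405,395:800]=b
cv2.imwrite('pics/c6.png',c)
E
```

```text
{'clock': np.float64(24.9), 'eef_pos': array([ 372.844, -294.329,  231.447]), 'wrist_force': array([ 0.342,  0.496, -0.651])}
cap top depth pt [534.84384323 -71.16590411 198.46173372] 200.7809666451181 before 200.56055141265648
before 43 [534.11335904 -69.87061204] -11.040023143862653 [ 170.06281541 5853.51468642]
now 40 [534.6398408  -69.24987043] -38.482773885295146 [ 133.16508614 5374.48986254]
```

View pics/c6.png

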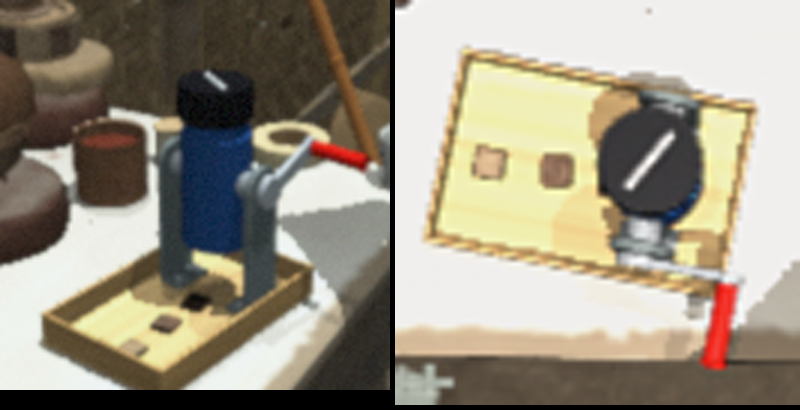

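The cap is home: its line is about 27° past the start (the expected stop), and its top height of 200.8 matches the 200.6 before. The three tiles are in the tray at (490,162) and (557,170) in the top crop, plus (197,300) in the scene crop. The barrel is upright and nothing is being touched, so I'll hand in.

```bash
python3 -c "
from cell import manip
print(manip.sign_off())"
```

```text
the job is handed in; nothing more can be done
None
```

The job is handed in at about 25 s of the 72 s allowed: all three tiles are in the tray, the barrel is upright and the cap is screwed home; the cup, tape roll and marker were never touched, though I made no separate final check of their positions.

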